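Find the proud pad on an amplifier heat sink

ROBOT

A 7-joint arm with a two-finger parallel gripper is mounted at the origin on the work surface. World frame = base frame: x ahead of the robot, y to its left, z up, the work surface at z = 0. Lengths are in mm, angles in rad, forces in N, time in s.
With the tool pointing down it reaches from about 400 to 850 mm from the base axis. Payload 10.4 kg.
Tool frame: the origin (TCP) lies midway between the tips of the shut fingers; the grasp point (between the pads) lies 19 mm behind it (grip_depth is the distance from the TCP to the grasp point, in mm); z points along the fingers, y is the line along which they close (so a half turn about z gives the same grasp; the last joint's range is limited). The gripper opens to 87 mm and grips with 3 to 60 N. Pads are 19 mm wide; open, the fingers measure 117 mm over their backs; the gripper's body (75 mm by 190 mm) begins 51 mm behind the grasp point.
Start: joints at [-1.305, 0.332, -0.065, 1.46, 0.022, 1.35, -0.088], TCP at [177.988, 599.143, 222.576] pointing down, gripper open.
Joint ranges: [-2.6, 2.6], [-0.5, 2.12], [-1.47, 1.34], [0.16, 2.42], [-1.27, 4.41], [0.06, 2.06], [-2.6, 2.6]. Speed limits (rad/s): [2.22, 2.22, 2.79, 2.79, 3.14, 3.14, 3.14].

INTERFACE

Orientations are given as [roll, pitch, yaw] about the fixed x, y, z axes, in that order (R = Rz(yaw) Ry(pitch) Rx(roll)).
In Python, from cell import * gives the robot as it stands. The module is installed in compiled form; this text tells all that it offers.
- The arm moves only by the tool carry_out, never from a script. Its argument "increments" is a list of rows, each a list of 3 entries, a list of its own where there are three numbers: the opening, from 0 (shut) to 1 (fully open), then the shift along the tool's x, y, z in cm, then the turn, a rotation vector about the tool's x, y, z in degrees. A call has 1 to 20 rows; each row shifts and turns the commanded pose from where the row before left it, along the tool's axes as they then stand; what a row does not reach is not made up. A row lasts 1/10 s, in which the tool goes at most 50 mm and 8.59 degrees, less where a joint would pass 70% of its speed; a pose out of reach is approached as far as the arm can. A call with a gripper value outside its range is refused whole. The fingers move at their own pace and stop on an object; "newtons" is the grip in N (left out, the last holds). Time passes only in rows, so rows that do not move let the fingers close. It gives the time, the measured TCP pose, the force, the opening and the grip force at its end, in the units of the state.
- read_state(): the state, without advancing time (a new reading comes with each control period).
- get_image(name): name is "side" or "top"; returns a dict with "frame" (384x512x3 uint8, red, green, blue), "intrinsics" (3x3 intrinsics, pixels), "dist_coeffs" ([k1, k2, p1, p2, k3] as OpenCV has them; the pictures are not rectified), "rvec" (rotation vector, rad) and "tvec" (3), from world to camera coordinates, as OpenCV has them. Camera axes: x right, y down, z forward; pixel columns grow to the right and rows downward; lengths in mm; the calibration is good to about 2 mm. A picture is of the moment at which its call begins. There is no depth.
- finish_job(): hands the job in; it is judged then, once.
Trained networks look in a picture, given as the dict that the camera call returned (one of the last four; its "shot" number tells which), for a name from the list of things; names that differ only in an ending like _2 or _b are one class to them, and where a whole thing is asked for, a point or a joint stands for the part that bears it (a point fixed in the world has none). Each returns a list of dicts, best first, with "score" (0 to 1); they miss things now and then, are a little off and sometimes report something else, mostly with a low value. They report only what shows in the picture. A call takes as long as a camera call. They do not tell look-alikes from the thing itself.
- silhouettes(picture, target): "mask" (384x512 bool, what is visible of it) and "bbox" ([left, top, right, bottom] in pixels, round what is visible of it).
The state is a dict: "clock": time; "joints": joint angles; "dq": joint speeds; "tau": joint torques, N m; "ee_pos": TCP position; "tcp_rot": TCP orientation; "wrist_force": force on the tool from outside, world axes, zero at the start; "ft_torque": the same for the moment, N m; "finger_gap": opening from 0.0 (shut) to 1.0 (fully open); "grip_force": force on a finger pad.
Only numpy, scipy, OpenCV 4.12 (cv2) and the standard library are available. Lean on these libraries where they do the work, as an engineer would, in place of code of your own. Each camera call takes 0.05 s, during which the arm holds its last target. There are 200 camera calls.

TASK

Pick up the orange touch probe and feel with its sprung foot which of the six copper pads of the heat sink stands a little higher than the rest: rest it gently on the pads, at least one in every row, row by row from the blue-striped end, never pressing harder than about 10 N. Then leave the probe standing upright on that high pad to mark it, let go, and leave everything else where it is.

Things in the scene. Friction and masses are not known exactly. Their poses are not given: they have to be found in the camera images.
- plate: Amplifier heat sink lying face up, fixed: 150 mm (its x) by 230 mm (its y), bare face 36 mm above the bench. Origin: centre of its underside, z up. A blue stripe marks its -y end. Six rigid round copper pads, 32 mm wide, stand on the face in 3 rows (y -65, 0, 65 mm) of 2 (x -36, 36 mm): five are 9.4 to 10.0 mm high; one, drawn anew each time, 12.2 mm.
- probe_grip (a point): Centre of the grip of the touch probe: an upright orange cylinder with two black bands, 26 mm diameter, 63 mm tall, standing loose on its foot. This point is 55 mm above the underside of the foot; the orange grip reaches from 22 to 85 mm above it (a 16 mm wide steel knob on top to 91 mm). About 130 g in all.
- tip: The probe's steel foot, a flat disc 22 mm diameter, 7 mm thick, under the grip. It springs straight up into the grip: 2 N per mm (no preload), 8 mm of travel, so standing under the probe's weight it gives about 0.6 mm. Origin: centre of its underside.
- tip_end (a point): Centre of the underside of the probe's foot, where it touches; z up along the probe.
- block: Round dark steel setting block, 68 mm diameter, 20 mm tall, fixed; the probe stands on it at the start. Origin: centre of its underside.
- pad_1 (a point): Place of pad 1 (blue-end row, heat sink's -x side): on the pad's axis at the nominal pad height, 10 mm above the face, 46 mm above the bench. It does not show whether this pad is the high one.
- pad_2 (a point): Place of pad 2 (blue-end row, heat sink's +x side): on the pad's axis at the nominal pad height, 10 mm above the face, 46 mm above the bench. It does not show whether this pad is the high one.
- pad_3 (a point): Place of pad 3 (middle row, heat sink's -x side): on the pad's axis at the nominal pad height, 10 mm above the face, 46 mm above the bench. It does not show whether this pad is the high one.
- pad_4 (a point): Place of pad 4 (middle row, heat sink's +x side): on the pad's axis at the nominal pad height, 10 mm above the face, 46 mm above the bench. It does not show whether this pad is the high one.
- pad_5 (a point): Place of pad 5 (far row, heat sink's -x side): on the pad's axis at the nominal pad height, 10 mm above the face, 46 mm above the bench. It does not show whether this pad is the high one.
- pad_6 (a point): Place of pad 6 (far row, heat sink's +x side): on the pad's axis at the nominal pad height, 10 mm above the face, 46 mm above the bench. It does not show whether this pad is the high one.
- driver: Bystander: screwdriver lying on the bench to the left of the heat sink, about 200 mm long. Origin: on the bench under it. Leave it alone.
- tray: Bystander: open blue parts tray, 110 x 150 x 30 mm, one divider. Origin: centre of its underside. Leave it alone.
- jar: Bystander: small jar with black lid, 52 mm diameter, 75 mm tall. Origin: centre of its underside. Leave it alone.
- radio: Bystander: black hand-held two-way radio standing upright, 34 x 58 mm, 110 mm tall plus a 70 mm aerial. Origin: centre of its underside. Leave it alone.
- spacer: Bystander: brass spacer ring, 40 mm diameter, 12 mm high. Origin: centre of its underside. Leave it alone.
- pen: Bystander: green pen, 11 mm thick, 140 mm long, lying. Origin: on the bench under it. Leave it alone.
Things that resemble listed ones, but are neither listed nor needed, are in the scene too. What is meant by the part that bears probe_grip is not yellow, and is the larger of those in its own colour.

How it is judged (in metres and radians):
On the way, in this order (a step that is already met when the one before it is completed fails the run):
1. the probe has been picked up and carried clear of its place on the setting block (distance of probe_grip from where it was at the start of the episode above 0.03 m), for 0.1 s.
2. the probe's foot rests on a pad of the blue-end row (within 12 mm of the pad's centre, at least 0.8 N) (contact force between tip and anything else above 0.8 N and (horizontal distance between tip_end and pad_1 below 0.012 m or horizontal distance between tip_end and pad_2 below 0.012 m) and z of tip_end in the frame of plate below 0.051 m), for 0.1 s.
3. the probe's foot rests on a pad of the middle row (within 12 mm of the pad's centre, at least 0.8 N) (contact force between tip and anything else above 0.8 N and (horizontal distance between tip_end and pad_3 below 0.012 m or horizontal distance between tip_end and pad_4 below 0.012 m) and z of tip_end in the frame of plate below 0.051 m), for 0.1 s.
4. the probe's foot rests on a pad of the far row, away from the blue end (within 12 mm of the pad's centre, at least 0.8 N) (contact force between tip and anything else above 0.8 N and (horizontal distance between tip_end and pad_5 below 0.012 m or horizontal distance between tip_end and pad_6 below 0.012 m) and z of tip_end in the frame of plate below 0.051 m), for 0.1 s.
At the end, for the whole second after the job is handed in: The probe stands released, upright (within 0.06 rad) and at rest on the one high pad: its foot within 12 mm of that pad's centre and its underside 47.0 to 49.5 mm above the heat sink's underside (the five ordinary pads give at most 46 mm) (z of tip_end in the frame of plate between 0.047 and 0.0495 m and (horizontal distance between tip_end and pad_1 below 0.012 m or horizontal distance between tip_end and pad_2 below 0.012 m or horizontal distance between tip_end and pad_3 below 0.012 m or horizontal distance between tip_end and pad_4 below 0.012 m or horizontal distance between tip_end and pad_5 below 0.012 m or horizontal distance between tip_end and pad_6 below 0.012 m) and angle between probe_grip's own z axis and vertical below 0.06 rad and linear speed of tip below 0.01 m/s and contact force between tip and anything else above 0.4 N); the robot touches nothing.
It fails at once if the probe's foot is pressed or knocked with more than 12 N (contact force between tip and anything else above 12 N).
It fails at once if the probe is tipped over (more than 0.6 rad) (angle between probe_grip's own z axis and vertical above 0.6 rad).
It fails at once if the robot leans on the heat sink with more than 10 N (contact force between any of the fingers, the arm and plate above 10 N).
It fails at once if a bystander is moved by more than 20 mm (distance of any of driver, tray, jar, radio, spacer, pen from where it was at the start of the episode above 0.02 m).
It also fails if it takes over 72 s, if anything falls off the work surface, if the arm or the gripper's body presses on something with over 40 N, if the wrist force passes 120 N, or if a joint passes its speed limit or range.

## Working session

There is one attempt and no reset: what is moved stays moved. The work goes in short steps, Python scripts to look and compute and a tool call to move; the robot and the scene stay as the last step left them, time stands still between calls to the robot, and variables do not carry over. Pictures are saved under pics/ and viewed, at most 10 in all, crops included, and the job is handed in when it is done.

Besides the shell and the picture viewer there is one more tool, called by a JSON object that holds its "op" and its "data", one argument or row to a line. carry_out: Moves the arm, as the interface text tells. Its arguments: {"type":"object","properties":{"increments":{"type":"array","items":{"type":"array"}},"newtons":{"type":"number"}},"required":["increments"]}

```bash
mkdir -p pics; cat > h.py <<'E'
from cell import *
import numpy as np, cv2
def save(p,n): cv2.imwrite('pics/'+n+'.png',cv2.cvtColor(p['frame'],cv2.COLOR_RGB2BGR))
def ray(p,uv):
    R=cv2.Rodrigues(np.array(p['rvec'],float))[0]; t=np.array(p['tvec'],float).ravel()
    q=cv2.undistortPoints(np.array(uv,float).reshape(-1,1,2),np.array(p['intrinsics']),np.array(p['dist_coeffs'])).reshape(-1,2)
    return -R.T@t, np.c_[q,np.ones(len(q))]@R
def atz(p,uv,z):
    c,d=ray(p,uv); return c+d*((z-c[2])/d[:,2])[:,None]
def proj(p,X):
    return cv2.projectPoints(np.array(X,float).reshape(-1,1,3),np.array(p['rvec'],float),np.array(p['tvec'],float),np.array(p['intrinsics']),np.array(p['dist_coeffs']))[0].reshape(-1,2)
E
python3 - <<'E'
from h import *
for n in('top','side'):
    p=get_image(n);save(p,n+'0')
    print(n,ray(p,[[256,192]]))
    for t in('plate','probe_grip','tip','block','radio','jar','driver','tray','spacer','pen'):
        print(t,[(round(d['score'],2),[int(x) for x in d['bbox']]) for d in silhouettes(p,t)[:4]])
print(read_state())
E
```

```text
top (array([ 385.39321561,  -23.33732147, 1192.89242026]), array([[ 0.12277367,  0.00112613, -0.99262785]]))
plate [(0.57, [203, 146, 290, 211])]
probe_grip [(0.74, [201, 146, 290, 211]), (0.6, [138, 151, 149, 216]), (0.53, [338, 186, 353, 196])]
tip []
block [(0.73, [332, 182, 349, 206])]
radio [(0.87, [164, 98, 193, 126]), (0.16, [201, 144, 289, 213])]
jar [(0.84, [376, 222, 397, 239]), (0.48, [203, 146, 290, 210])]
driver [(0.83, [138, 164, 150, 216])]
tray [(0.68, [308, 127, 362, 162])]
spacer [(0.32, [202, 145, 291, 213])]
pen [(0.52, [138, 152, 149, 218])]
side (array([296.7054763 , 503.62954223, 803.46227266]), array([[ 0.29131821, -0.58511813, -0.75714762]]))
plate [(0.75, [112, 221, 144, 271]), (0.64, [204, 182, 284, 273])]
probe_grip [(0.83, [317, 160, 328, 188]), (0.62, [203, 184, 283, 274]), (0.61, [332, 153, 337, 172]), (0.5, [302, 133, 313, 162])]
tip []
block [(0.9, [293, 155, 316, 173])]
radio [(0.96, [110, 219, 146, 271])]
jar [(0.55, [346, 123, 364, 151])]
driver [(0.74, [112, 220, 145, 272])]
tray [(0.96, [228, 123, 286, 175])]
spacer [(0.52, [328, 199, 342, 215])]
pen [(0.74, [242, 349, 297, 382]), (0.69, [205, 179, 284, 272])]
{'clock': 1.1, 'joints': array([-1.30459954,  0.3322244 , -0.06467652,  1.46007962,  0.02159424,
        1.34989343, -0.0885038 ]), 'dq': array([ 0.00186879, -0.00113056, -0.00036961,  0.00079485,  0.00118779,
        0.00051754,  0.00080613]), 'tau': array([ 1.84752344e-04, -6.23040104e+01,  2.44029838e-02, -3.90129554e+01,
       -6.11182954e-02,  3.14861198e-02,  1.15461842e-05]), 'ee_pos': array([178.00206176, 599.15040867, 222.56996353]), 'tcp_rot': array([ 3.14150412e+00, -1.89361728e-05,  2.85277143e+00]), 'wrist_force': array([-0.45776607, -0.89755577,  0.20891322]), 'ft_torque': array([ 0.03037038, -0.02859652, -0.03448373]), 'grip_force': 0.0, 'finger_gap': 1.0004545023213203}
```

View pics/top0.png

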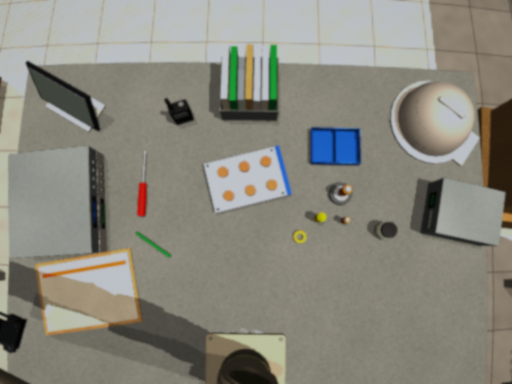

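View pics/side0.png

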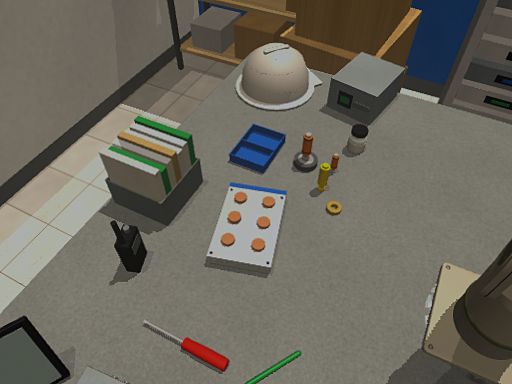

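The top view shows the heat sink at about (247,180), with its blue end to the right, so toward -y. The probe stands on the block at about (342,192), which is (307,148) in the side view. The small orange look-alike is at (345,220) and the yellow one at (321,217). Next I'll fit poses from both views.

```bash
cat > fit.py <<'E'
from h import *
from scipy.optimize import least_squares
P={n:get_image(n) for n in('top','side')}
PAD=np.array([[x,y,46.] for y in(-65,0,65) for x in(-36,36)])
box={'top':(203,146,290,211),'side':(204,190,284,262)}
blobs={}
for n,p in P.items():
    f=p['frame'].astype(int);hsv=cv2.cvtColor(p['frame'],cv2.COLOR_RGB2HSV)
    m=((hsv[...,0]<22)&(hsv[...,1]>90)&(hsv[...,2]>90)).astype(np.uint8)
    N,L,S,C=cv2.connectedComponentsWithStats(m)
    b=box[n]
    blobs[n]=np.array([C[i] for i in range(1,N) if S[i,4]>30 and b[0]<C[i][0]<b[2] and b[1]<C[i][1]<b[3]])
    print(n,len(blobs[n]),blobs[n].round(1).tolist())
    print('other',[(C[i].round(1).tolist(),S[i].tolist()) for i in range(1,N) if S[i,4]>8 and abs(C[i][0]-(341 if n=='top' else 316))<25 and 130<C[i][1]<225])
def W(q,X):
    c,s=np.cos(q[2]),np.sin(q[2]);return X@np.array([[c,-s,0],[s,c,0],[0,0,1]]).T+[q[0],q[1],0]
def res(q):
    r=[]
    for n,p in P.items():
        u=proj(p,W(q,PAD))
        for b in blobs[n]: r.append(u[np.argmin(((u-b)**2).sum(1))]-b)
    return np.concatenate(r)
c=atz(P['top'],[[247,180]],46)[0]
best=min((least_squares(res,[c[0],c[1],a]) for a in np.linspace(-.5,.5,5)+0.0),key=lambda o:o.cost)
print('plate',best.x,'rms px',np.sqrt(np.mean(best.fun**2)))
for n,p in P.items(): print(n,'stripe at',proj(p,W(best.x,np.array([[0,-112,36.]]))))
print(W(best.x,PAD).round(1))
# block
for n,p in P.items():
    for d in silhouettes(p,'block')[:1]+silhouettes(p,'probe_grip')[:4]: print(n,d['bbox'],d['score'],d['mask'].sum())
    b=(341,195) if n=='top' else (307,152)
    im=p['frame'][b[1]-35:b[1]+35,b[0]-40:b[0]+40]
    cv2.imwrite(f'pics/c_{n}.png',cv2.cvtColor(cv2.resize(im,None,fx=5,fy=5,interpolation=cv2.INTER_NEAREST),cv2.COLOR_RGB2BGR))
a=cv2.imread('pics/c_top.png');b=cv2.imread('pics/c_side.png');cv2.imwrite('pics/c.png',np.hstack([a,b]))
E
python3 fit.py
```

```text
top 6 [[265.4, 161.0], [243.8, 166.3], [222.4, 171.6], [271.5, 184.5], [249.7, 189.9], [228.1, 195.4]]
other [([346.3, 189.2], [342, 184, 11, 11, 52]), ([345.6, 220.6], [344, 217, 6, 7, 20])]
side 6 [[240.2, 196.5], [268.4, 201.0], [234.0, 216.0], [263.3, 221.7], [227.5, 238.5], [257.9, 243.8]]
other [([307.8, 136.7], [304, 133, 9, 7, 30]), ([307.4, 146.8], [305, 142, 6, 10, 33]), ([335.2, 156.2], [332, 153, 8, 6, 20]), ([334.3, 163.6], [333, 161, 4, 6, 16]), ([333.9, 206.0], [327, 201, 15, 12, 88])]
plate [5.66359389e+02 3.90144256e+00 2.59796708e-01] rms px 0.4462722659634512
top stripe at [[284.27191805 169.93932614]]
side stripe at [[257.48515693 187.72261809]]
[[548.3 -68.2  46. ]
 [617.8 -49.7  46. ]
 [531.6  -5.3  46. ]
 [601.2  13.1  46. ]
 [514.9  57.5  46. ]
 [584.5  76.   46. ]]
top [332.2, 180.3, 350.3, 205.2] 0.83 297
top [338.2, 216.9, 351.5, 222.8] 0.6 47
top [316.2, 211.1, 324.6, 224.4] 0.46 81
top [335.2, 186.1, 352.4, 198.5] 0.4 127
side [292.1, 154.8, 317.2, 173.8] 0.62 367
side [302.3, 133.1, 314.2, 161.6] 0.82 237
side [317.3, 162.7, 329.3, 192.5] 0.52 265
```

View pics/c.png

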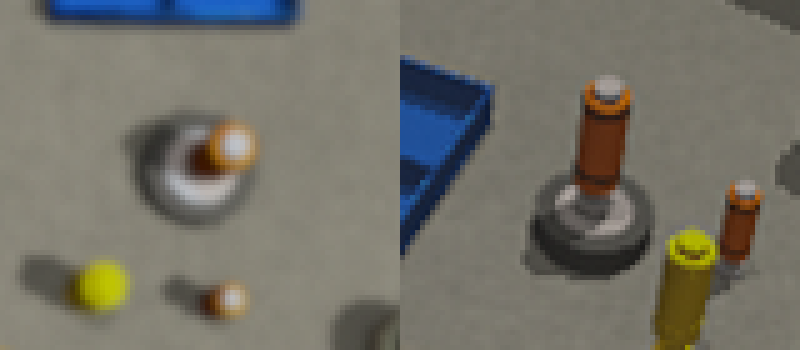

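The crops show the orange probe on the block. Its top ring is centred near top-view (347.6,188.9) and side-view (307.9,135.5). The small orange and yellow look-alikes stand nearer the robot.

```bash
python3 - <<'E'
from h import *
P={n:get_image(n) for n in('top','side')}
print('ring top',atz(P['top'],[[347.6,188.9]],104.4),'side',atz(P['side'],[[307.9,135.5]],104.4))
print('knob top',atz(P['top'],[[347.6,188.5]],110.4),'side',atz(P['side'],[[308.4,134.6]],110.4))
# grip axis bottom in side: orange lower end centre z=20+22 (front edge)
for n,p in P.items():
    m=silhouettes(p,'block')[0]
    print(n,m['bbox'],proj(p,[[565,-238,20],[565,-238,104.4]]))
# block outer fit: dark edges ellipse
print('block c top',atz(P['top'],[[339.6,193.6]],20),'side',atz(P['side'],[[305.0,160.1]],20))
for nm,u,s,z in(('small orange',(347,219.5),(335.5,154.5),60),('yellow',(321.3,216.5),(324.8,165.5),90)):
    A=[];B=[]
    for n,q in(('top',u),('side',s)):
        c,d=ray(P[n],[q]);d=d[0]/np.linalg.norm(d[0]);M=np.eye(3)-np.outer(d,d);A.append(M);B.append(M@c)
    print(nm,np.linalg.solve(sum(A),sum(B)))
s=read_state();print(s['ee_pos'],s['tcp_rot'])
for t,pts in(('tray corners',[[309,127],[360,129],[362,164],[310,162]]),('jar',[[388,230]]),('radio',[[180,112]])): print(t,atz(P['top'],pts,30 if t!='jar' else 75).round(0).tolist())
E
```

```text
ring top [[ 532.20611667 -276.00041345  104.4       ]] side [[ 531.16334833 -277.77036866  104.4       ]]
knob top [[ 532.5104392  -274.62708617  110.4       ]] side [[ 529.30414008 -275.02793317  110.4       ]]
top [331.9, 179.9, 347.9, 209.4] [[328.47123593 181.52997509]
 [333.91651224 177.01525486]]
side [294.3, 152.6, 315.4, 174.3] [[288.30264753 163.22687274]
 [290.38784955 140.56773277]]
block c top [[ 529.12218411 -271.13550966   20.        ]] side [[ 527.80990522 -270.7636902    20.        ]]
small orange [ 449.0414363  -281.81236397   66.62891709]
yellow [ 454.99529276 -203.94786406   92.20681407]
[177.96102489 599.15455101 222.56283912] [ 3.14150920e+00 -1.80888339e-05  2.85284028e+00]
tray corners [[729.0, -179.0, 30.0], [727.0, -336.0, 30.0], [618.0, -339.0, 30.0], [621.0, -181.0, 30.0]]
jar [[420.0, -398.0, 75.0]]
radio [[771.0, 213.0, 30.0]]
```

{"op": "carry_out", "data": {
  "increments": [
    [1, [-3.3, -2, 0], [0, 0, 0]],
    [1, [-3.3, -2, 0], [0, 0, 0]],
    [1, [-3.3, -2, 0], [0, 0, 0]],
    [1, [-3.3, -2, 0], [0, 0, 0]],
    [1, [-3.3, -2, 0], [0, 0, 0]],
    [1, [-3.3, -2, 0], [0, 0, 0]],
    [1, [-3.3, -2, 0], [0, 0, 0]],
    [1, [-3.3, -2, 0], [0, 0, 0]],
    [1, [-3.3, -2, 0], [0, 0, 0]],
    [1, [-3.3, -2, 0], [0, 0, 0]],
    [1, [-3.3, -2, 0], [0, 0, 0]],
    [1, [-3.3, -2, 0], [0, 0, 0]],
    [1, [-3.3, -2, 0], [0, 0, 0]],
    [1, [-3.3, -2, 0], [0, 0, 0]]
  ]
}}

```text
clock: 3.0
ee_pos: [542.0, 197.9, 222.8]
tcp_rot: [3.141, 0.0, 2.853]
wrist_force: [0.5, 0.8, -0.8]
finger_gap: 0.994
grip_force: 0.0
```

{"op": "carry_out", "data": {
  "increments": [
    [1, [-1.1, -3.8, 0], [0, 0, 0]],
    [1, [-1.1, -3.8, 0], [0, 0, 0]],
    [1, [-1.1, -3.8, 0], [0, 0, 0]],
    [1, [-1.1, -3.8, 0], [0, 0, 0]],
    [1, [-1.1, -3.8, 0], [0, 0, 0]],
    [1, [-1.1, -3.8, 0], [0, 0, 0]],
    [1, [-1.1, -3.8, 0], [0, 0, 0]],
    [1, [-1.1, -3.8, 0], [0, 0, 0]],
    [1, [-1.1, -3.8, 0], [0, 0, 0]],
    [1, [-1.1, -3.8, 0], [0, 0, 0]],
    [1, [-1.1, -3.8, 0], [0, 0, 0]],
    [1, [-1.1, -3.8, 0], [0, 0, 0]],
    [1, [0, 0, 0], [0, 0, 0]],
    [1, [0, 0, 0], [0, 0, 0]]
  ]
}}

```text
clock: 4.4
ee_pos: [537.4, -276.3, 222.3]
tcp_rot: [-3.141, -0.0, 2.851]
wrist_force: [-0.7, 0.1, 0.2]
finger_gap: 1.002
grip_force: 0.0
```

{"op": "carry_out", "data": {
  "increments": [
    [1, [0.5, -0.2, 2], [0, 0, 0]],
    [1, [0, 0, 3], [0, 0, 0]],
    [1, [0, 0, 3], [0, 0, 0]],
    [1, [0, 0, 2], [0, 0, 0]],
    [1, [0, 0, 1], [0, 0, 0]],
    [1, [0, 0, 0], [0, 0, 0]]
  ]
}}

```text
clock: 5.0
ee_pos: [532.3, -274.5, 111.6]
tcp_rot: [3.141, -0.002, 2.854]
wrist_force: [0.4, 1.1, 0.4]
finger_gap: 0.998
grip_force: 0.0
```

```bash
python3 - <<'E'
from h import *
ims=[]
for n in('side','top'):
    p=get_image(n); e=read_state()['ee_pos']; print(e)
    u=proj(p,[e,[531.5,-276,85],[531.5,-276,104]]); print(n,u)
    c=u[1].astype(int); f=p['frame'].copy()
    im=cv2.resize(f[c[1]-40:c[1]+40,c[0]-40:c[0]+40],(400,400),interpolation=cv2.INTER_CUBIC);ims.append(im)
cv2.imwrite('pics/g1.png',cv2.cvtColor(np.hstack(ims),cv2.COLOR_RGB2BGR))
E
```

```text
[ 532.81303781 -275.21183431  112.80383408]
side [[307.29067069 133.47140221]
 [306.80436804 141.30683053]
 [307.52167833 135.9681505 ]]
[ 533.14457586 -275.6604824   113.52061462]
top [[348.22194617 188.12762172]
 [346.0491326  190.04554218]
 [347.57160715 189.17108141]]
```

View pics/g1.png

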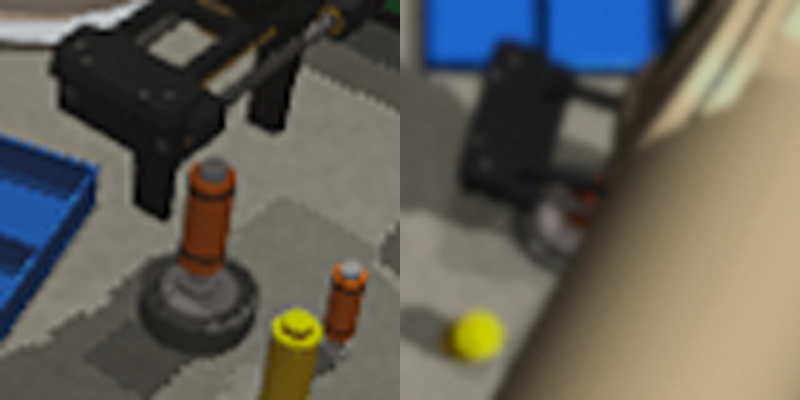

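The fingers straddle the probe symmetrically, with tips at about (155,215) and (268,128) in the crop and the knob at (211,165). I'll go down and grip.

{"op": "carry_out", "data": {
  "increments": [
    [1, [0.1, 0, 2], [0, 0, 0]],
    [1, [0, 0, 2], [0, 0, 0]],
    [1, [0, 0, 1.4], [0, 0, 0]],
    [1, [0, 0, 0.4], [0, 0, 0]],
    [1, [0, 0, 0], [0, 0, 0]],
    [1, [0, 0, 0], [0, 0, 0]]
  ]
}}

```text
clock: 5.7
ee_pos: [532.0, -276.1, 55.5]
tcp_rot: [-3.142, 0.001, 2.853]
wrist_force: [-0.4, -0.1, -0.5]
finger_gap: 0.999
grip_force: 0.0
```

{"op": "carry_out", "data": {
  "increments": [
    [0.5, [0, 0, 0], [0, 0, 0]],
    [0.4, [0, 0, 0], [0, 0, 0]],
    [0.36, [0, 0, 0], [0, 0, 0]],
    [0.33, [0, 0, 0], [0, 0, 0]],
    [0.3, [0, 0, 0], [0, 0, 0]],
    [0.25, [0, 0, 0], [0, 0, 0]],
    [0, [0, 0, 0], [0, 0, 0]],
    [0, [0, 0, 0], [0, 0, 0]],
    [0, [0, 0, 0], [0, 0, 0]],
    [0, [0, 0, 0], [0, 0, 0]]
  ],
  "newtons": 20
}}

```text
clock: 6.7
ee_pos: [531.4, -275.8, 54.5]
tcp_rot: [3.142, -0.0, 2.853]
wrist_force: [0.2, -0.2, -1.1]
finger_gap: 0.293
grip_force: 20.0
```

{"op": "carry_out", "data": {
  "increments": [
    [0, [0, 0, -0.5], [0, 0, 0]],
    [0, [0, 0, -1], [0, 0, 0]],
    [0, [0, 0, -2], [0, 0, 0]],
    [0, [0, 0, -1.5], [0, 0, 0]],
    [0, [0, 0, -0.5], [0, 0, 0]],
    [0, [0, 0, 0], [0, 0, 0]],
    [0, [0, 0, 0], [0, 0, 0]]
  ]
}}

```text
clock: 7.4
ee_pos: [531.2, -275.5, 109.0]
tcp_rot: [3.141, -0.001, 2.853]
wrist_force: [-0.4, 0.3, -1.2]
finger_gap: 0.291
grip_force: 20.0
```

{"op": "carry_out", "data": {
  "increments": [
    [0, [0.25, 1.2, 0], [0, 0, 0]],
    [0, [0.5, 2.4, 0], [0, 0, 0]],
    [0, [0.5, 2.4, 0], [0, 0, 0]],
    [0, [0.5, 2.4, 0], [0, 0, 0]],
    [0, [0.5, 2.4, 0], [0, 0, 0]],
    [0, [0.5, 2.4, 0], [0, 0, 0]],
    [0, [0.5, 2.4, 0], [0, 0, 0]],
    [0, [0.5, 2.4, 0], [0, 0, 0]],
    [0, [0.38, 1.4, 0], [0, 0, 0]],
    [0, [0.15, 1, 0], [0, 0, 0]],
    [0, [0, 0, 0], [0, 0, 0]],
    [0, [0, 0, 0], [0, 0, 0]],
    [0, [0, 0, 0], [0, 0, 0]]
  ]
}}

```text
clock: 8.7
ee_pos: [548.4, -69.4, 109.5]
tcp_rot: [-3.141, 0.0, 2.851]
wrist_force: [-0.1, 0.1, -2.2]
finger_gap: 0.298
grip_force: 20.0
```

```bash
cat > st.py <<'E'
from h import *
A=[]
for i in range(5):
    p=get_image('side'); s=read_state(); A.append(np.r_[s['ee_pos'],s['wrist_force'],s['tcp_rot']])
print(np.mean(A,0).round(2),np.std(A,0).round(2)[:6],s['clock'],s['finger_gap'])
E
python3 st.py; python3 - <<'E'
import sys; sys.path.insert(0,'.')
from h import *
ims=[]
for n in('side','top'):
    p=get_image(n); e=read_state()['ee_pos']
    u=proj(p,[[548.3,-68.2,46],[e[0],e[1],e[2]-35.6]]); print(n,u.round(1))
    c=u[0].astype(int)
    ims.append(cv2.resize(p['frame'][c[1]-45:c[1]+35,c[0]-40:c[0]+40],(400,400),interpolation=cv2.INTER_CUBIC))
cv2.imwrite('pics/g2.png',cv2.cvtColor(np.hstack(ims),cv2.COLOR_RGB2BGR))
E
```

```text
[ 5.4843e+02 -6.8910e+01  1.0952e+02  8.0000e-02 -8.0000e-02 -1.2100e+00
 -1.8800e+00  0.0000e+00  2.8500e+00] [0.05 0.27 0.01 0.58 0.39 0.61] 8.95 0.29716768733562454
side [[267.8 201.1]
 [268.1 193.8]]
top [[272.  185. ]
 [272.4 183.6]]
```

View pics/g2.png

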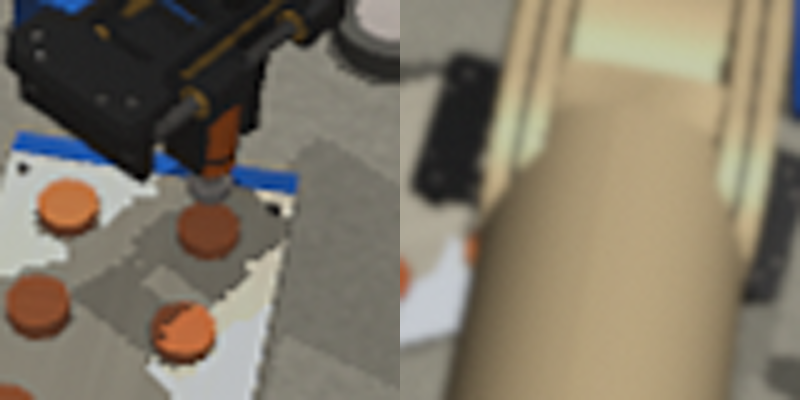

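The foot hangs just above pad 1, at about (210,185) in the crop with the pad at (208,228). Now I'll feel it gently.

{"op": "carry_out", "data": {
  "increments": [
    [0, [0, 0, 1], [0, 0, 0]],
    [0, [0, 0, 1], [0, 0, 0]],
    [0, [0, 0, 0.4], [0, 0, 0]],
    [0, [0, 0, 0.2], [0, 0, 0]],
    [0, [0, 0, 0.1], [0, 0, 0]],
    [0, [0, 0, 0.1], [0, 0, 0]],
    [0, [0, 0, 0.1], [0, 0, 0]],
    [0, [0, 0, 0.1], [0, 0, 0]],
    [0, [0, 0, 0], [0, 0, 0]],
    [0, [0, 0, 0], [0, 0, 0]],
    [0, [0, 0, 0], [0, 0, 0]]
  ]
}}

```text
clock: 10.15
ee_pos: [548.7, -68.0, 79.7]
tcp_rot: [3.141, 0.0, 2.853]
wrist_force: [-0.0, -0.6, 1.0]
finger_gap: 0.296
grip_force: 20.0
```

```bash
python3 st.py
```

```text
[ 5.487e+02 -6.801e+01  7.966e+01 -5.000e-02 -0.000e+00  4.300e-01
  3.140e+00  0.000e+00  2.850e+00] [0.01 0.02 0.03 0.88 0.4  0.54] 10.4 0.29652365421292165
```

{"op": "carry_out", "data": {
  "increments": [
    [0, [0, 0, 0.05], [0, 0, 0]],
    [0, [0, 0, 0], [0, 0, 0]],
    [0, [0, 0, 0], [0, 0, 0]],
    [0, [0, 0, 0], [0, 0, 0]],
    [0, [0, 0, -0.55], [0, 0, 0]],
    [0, [0, 0, -1], [0, 0, 0]],
    [0, [-0.6, 0.4, 0], [0, 0, 0]],
    [0, [-1.6, 1, 0], [0, 0, 0]],
    [0, [-1.8, 1.1, 0], [0, 0, 0]],
    [0, [-1.5, 0.9, 0], [0, 0, 0]],
    [0, [-0.6, 0.3, 0], [0, 0, 0]],
    [0, [0, 0, 0], [0, 0, 0]],
    [0, [0, 0, 0.7], [0, 0, 0]],
    [0, [0, 0, 0.4], [0, 0, 0]],
    [0, [0, 0, 0.1], [0, 0, 0]],
    [0, [0, 0, 0.1], [0, 0, 0]],
    [0, [0, 0, 0.1], [0, 0, 0]],
    [0, [0, 0, 0.1], [0, 0, 0]],
    [0, [0, 0, 0.05], [0, 0, 0]],
    [0, [0, 0, 0], [0, 0, 0]]
  ]
}}

```text
clock: 12.4
ee_pos: [617.6, -50.0, 79.3]
tcp_rot: [3.141, 0.0, 2.853]
wrist_force: [-1.1, 0.3, 1.9]
finger_gap: 0.293
grip_force: 20.0
```

```bash
python3 st.py
```

```text
[ 6.1756e+02 -4.9980e+01  7.9190e+01 -1.8400e+00 -2.6000e-01  1.9800e+00
  3.1400e+00  0.0000e+00  2.8500e+00] [0.01 0.01 0.04 0.38 0.3  0.38] 12.65 0.2934276037623138
```

{"op": "carry_out", "data": {
  "increments": [
    [0, [0, 0, -0.55], [0, 0, 0]],
    [0, [0, 0, -1], [0, 0, 0]],
    [0, [0.3, 0.6, 0], [0, 0, 0]],
    [0, [0.9, 1.4, 0], [0, 0, 0]],
    [0, [1, 1.6, 0], [0, 0, 0]],
    [0, [0.9, 1.4, 0], [0, 0, 0]],
    [0, [0.3, 0.6, 0], [0, 0, 0]],
    [0, [0, 0, 0], [0, 0, 0]],
    [0, [0, 0, 0.7], [0, 0, 0]],
    [0, [0, 0, 0.4], [0, 0, 0]],
    [0, [0, 0, 0.1], [0, 0, 0]],
    [0, [0, 0, 0.1], [0, 0, 0]],
    [0, [0, 0, 0.1], [0, 0, 0]],
    [0, [0, 0, 0.1], [0, 0, 0]],
    [0, [0, 0, 0.05], [0, 0, 0]],
    [0, [0, 0, 0], [0, 0, 0]],
    [0, [0, 0, 0], [0, 0, 0]]
  ]
}}

```text
clock: 14.35
ee_pos: [600.9, 12.6, 79.4]
tcp_rot: [-3.141, 0.0, 2.852]
wrist_force: [-2.9, -3.9, 6.4]
finger_gap: 0.295
grip_force: 20.0
```

```bash
python3 st.py
```

```text
[600.92  12.69  79.44  -2.77  -3.29   5.41  -3.14   0.     2.85] [0.01 0.02 0.01 0.46 0.64 0.22] 14.6 0.29330703580949785
```

{"op": "carry_out", "data": {
  "increments": [
    [0, [0, 0, -0.55], [0, 0, 0]],
    [0, [0, 0, -1], [0, 0, 0]],
    [0, [0.6, -0.4, 0], [0, 0, 0]],
    [0, [1.6, -1, 0], [0, 0, 0]],
    [0, [1.8, -1.1, 0], [0, 0, 0]],
    [0, [1.5, -0.9, 0], [0, 0, 0]],
    [0, [0.6, -0.3, 0], [0, 0, 0]],
    [0, [0, 0, 0], [0, 0, 0]],
    [0, [0, 0, 0.7], [0, 0, 0]],
    [0, [0, 0, 0.4], [0, 0, 0]],
    [0, [0, 0, 0.1], [0, 0, 0]],
    [0, [0, 0, 0.1], [0, 0, 0]],
    [0, [0, 0, 0.1], [0, 0, 0]],
    [0, [0, 0, 0.1], [0, 0, 0]],
    [0, [0, 0, 0.05], [0, 0, 0]],
    [0, [0, 0, 0], [0, 0, 0]],
    [0, [0, 0, 0], [0, 0, 0]]
  ]
}}

```text
clock: 16.3
ee_pos: [532.1, -4.7, 79.2]
tcp_rot: [3.141, 0.0, 2.853]
wrist_force: [-0.3, -0.1, 0.4]
finger_gap: 0.296
grip_force: 20.0
```

```bash
python3 st.py
```

```text
[ 5.3204e+02 -4.6600e+00  7.9180e+01 -3.0000e-02 -6.0000e-02  9.6000e-01
  3.1400e+00  0.0000e+00  2.8500e+00] [0.01 0.01 0.03 0.67 0.31 0.44] 16.55 0.2897810872341695
```

{"op": "carry_out", "data": {
  "increments": [
    [0, [0, 0, -0.55], [0, 0, 0]],
    [0, [0, 0, -1], [0, 0, 0]],
    [0, [0.3, 0.6, 0], [0, 0, 0]],
    [0, [0.9, 1.4, 0], [0, 0, 0]],
    [0, [1, 1.5, 0], [0, 0, 0]],
    [0, [0.9, 1.4, 0], [0, 0, 0]],
    [0, [0.3, 0.6, 0], [0, 0, 0]],
    [0, [0, 0, 0], [0, 0, 0]],
    [0, [0, 0, 0.7], [0, 0, 0]],
    [0, [0, 0, 0.4], [0, 0, 0]],
    [0, [0, 0, 0.1], [0, 0, 0]],
    [0, [0, 0, 0.1], [0, 0, 0]],
    [0, [0, 0, 0.1], [0, 0, 0]],
    [0, [0, 0, 0.1], [0, 0, 0]],
    [0, [0, 0, 0.05], [0, 0, 0]],
    [0, [0, 0, 0], [0, 0, 0]],
    [0, [0, 0, 0], [0, 0, 0]]
  ]
}}

```text
clock: 18.25
ee_pos: [515.1, 57.6, 79.2]
tcp_rot: [3.141, 0.0, 2.853]
wrist_force: [-0.2, -2.3, 0.8]
finger_gap: 0.294
grip_force: 20.0
```

```bash
python3 st.py
```

```text
[ 5.1508e+02  5.7630e+01  7.9150e+01 -1.9000e-01 -1.6900e+00  9.4000e-01
  3.1400e+00  0.0000e+00  2.8500e+00] [0.01 0.02 0.02 0.24 0.51 0.38] 18.5 0.29411155793061233
```

{"op": "carry_out", "data": {
  "increments": [
    [0, [0, 0, -0.55], [0, 0, 0]],
    [0, [0, 0, -1], [0, 0, 0]],
    [0, [-0.6, 0.4, 0], [0, 0, 0]],
    [0, [-1.6, 1, 0], [0, 0, 0]],
    [0, [-1.8, 1.1, 0], [0, 0, 0]],
    [0, [-1.5, 0.9, 0], [0, 0, 0]],
    [0, [-0.6, 0.3, 0], [0, 0, 0]],
    [0, [0, 0, 0], [0, 0, 0]],
    [0, [0, 0, 0.7], [0, 0, 0]],
    [0, [0, 0, 0.4], [0, 0, 0]],
    [0, [0, 0, 0.1], [0, 0, 0]],
    [0, [0, 0, 0.1], [0, 0, 0]],
    [0, [0, 0, 0.1], [0, 0, 0]],
    [0, [0, 0, 0.1], [0, 0, 0]],
    [0, [0, 0, 0.05], [0, 0, 0]],
    [0, [0, 0, 0], [0, 0, 0]],
    [0, [0, 0, 0], [0, 0, 0]]
  ]
}}

```text
clock: 20.2
ee_pos: [584.0, 75.9, 79.2]
tcp_rot: [3.141, 0.0, 2.853]
wrist_force: [-1.4, 0.2, 0.9]
finger_gap: 0.293
grip_force: 20.0
```

```bash
python3 st.py
```

```text
[ 5.8402e+02  7.5870e+01  7.9150e+01 -1.0000e+00 -2.1000e-01  1.2100e+00
  3.1400e+00  0.0000e+00  2.8500e+00] [0.01 0.01 0.03 0.3  0.49 0.43] 20.45 0.2922141851346377
```

Pad 4 is the high one: 6.6 N there against about 2 to 3 N on the others at the same height. I'll return there and set the probe down at its own weight.

{"op": "carry_out", "data": {
  "increments": [
    [0, [0, 0, -0.55], [0, 0, 0]],
    [0, [0, 0, -1], [0, 0, 0]],
    [0, [-0.3, -0.6, 0], [0, 0, 0]],
    [0, [-0.9, -1.4, 0], [0, 0, 0]],
    [0, [-1, -1.5, 0], [0, 0, 0]],
    [0, [-0.9, -1.4, 0], [0, 0, 0]],
    [0, [-0.35, -0.6, 0], [0, 0, 0]],
    [0, [0, 0, 0], [0, 0, 0]],
    [0, [0, 0, 0.7], [0, 0, 0]],
    [0, [0, 0, 0.2], [0, 0, 0]],
    [0, [0, 0, 0.1], [0, 0, 0]],
    [0, [0, 0, 0.1], [0, 0, 0]],
    [0, [0, 0, 0.1], [0, 0, 0]],
    [0, [0, 0, 0.05], [0, 0, 0]],
    [0, [0, 0, 0], [0, 0, 0]],
    [0, [0, 0, 0], [0, 0, 0]]
  ]
}}

```text
clock: 22.05
ee_pos: [601.5, 13.5, 82.2]
tcp_rot: [3.141, 0.0, 2.853]
wrist_force: [-0.4, 1.0, 0.1]
finger_gap: 0.296
grip_force: 20.0
```

```bash
python3 st.py
```

```text
[ 6.0151e+02  1.3430e+01  8.2180e+01 -1.3000e-01  1.1100e+00  5.0000e-01
  3.1400e+00  0.0000e+00  2.8500e+00] [0.01 0.03 0.02 0.58 0.66 0.48] 22.3 0.29698545292567047
```

Contact is light, about 1.5 N, which matches the high pad. I'll release with a gentle opening and check.

{"op": "carry_out", "data": {
  "increments": [
    [0.32, [0, 0, 0], [0, 0, 0]],
    [0.35, [0, 0, 0], [0, 0, 0]],
    [0.4, [0, 0, 0], [0, 0, 0]],
    [0.5, [0, 0, 0], [0, 0, 0]],
    [0.7, [0, 0, 0], [0, 0, 0]],
    [1, [0, 0, 0], [0, 0, 0]],
    [1, [0, 0, 0], [0, 0, 0]],
    [1, [0, 0, 0], [0, 0, 0]],
    [1, [0, 0, 0], [0, 0, 0]],
    [1, [0, 0, 0], [0, 0, 0]]
  ],
  "newtons": 3
}}

```text
clock: 23.3
ee_pos: [601.4, 13.3, 82.1]
tcp_rot: [3.141, 0.0, 2.853]
wrist_force: [-0.3, 0.1, 0.3]
finger_gap: 0.938
grip_force: 0.0
```

{"op": "carry_out", "data": {
  "increments": [
    [1, [0, 0, -0.5], [0, 0, 0]],
    [1, [0, 0, -1], [0, 0, 0]],
    [1, [0, 0, -2], [0, 0, 0]],
    [1, [0, 0, -3], [0, 0, 0]],
    [1, [0, 0, -3], [0, 0, 0]],
    [1, [0, 0, -3], [0, 0, 0]],
    [1, [0, 0, -2], [0, 0, 0]],
    [1, [0, 0, -1], [0, 0, 0]],
    [1, [0, 0, 0], [0, 0, 0]],
    [1, [0, 0, 0], [0, 0, 0]],
    [1, [0, 0, 0], [0, 0, 0]]
  ]
}}

```text
clock: 24.4
ee_pos: [600.8, 13.3, 235.7]
tcp_rot: [-3.141, -0.002, 2.853]
wrist_force: [-0.1, 0.6, 0.4]
finger_gap: 1.003
grip_force: 0.0
```

```bash
python3 - <<'E'
from h import *
p=get_image('side');u=proj(p,[[601.2,13.1,48.2],[601.2,13.1,139]]);print(u)
c=u[0].astype(int);im=cv2.resize(p['frame'][c[1]-70:c[1]+50,c[0]-60:c[0]+60],(600,600),interpolation=cv2.INTER_CUBIC)
cv2.imwrite('pics/end.png',cv2.cvtColor(im,cv2.COLOR_RGB2BGR)); s=read_state();print(s['ee_pos'],s['clock'],s['finger_gap'])
E
```

```text
[[233.54746251 216.13705574]
 [231.85556521 191.50086413]]
[600.80574951  13.33559765 235.73057839] 24.45 0.9953085774219518
```

View pics/end.png

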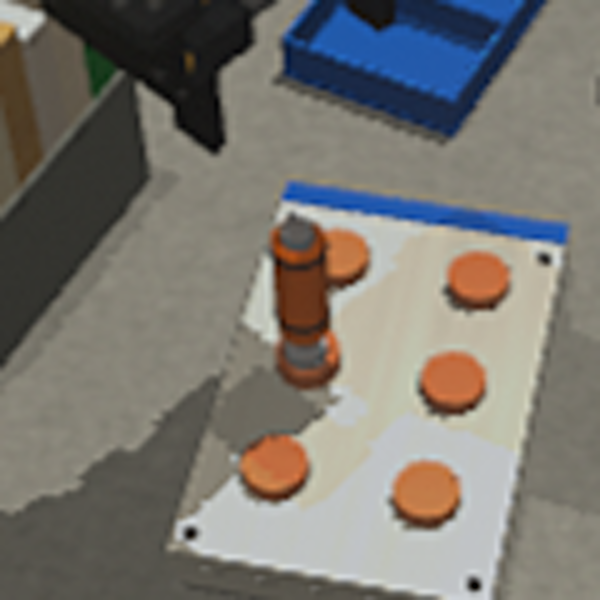

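The probe stands upright and centred on pad 4 at about (306,355) in the crop, and the gripper is clear.

```bash
python3 -c "
from cell import *
print(finish_job())"
```

```text
the job is handed in; nothing more can be done
None
```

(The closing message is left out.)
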